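Set a stop valve in the counter test cradle and open it

TASK

Set the brass valve upright on the plate of the test cradle and push it home so that it lies against both the long rail and the short end stop. Only then, with the valve staying against both, turn its handwheel anticlockwise (seen from above), taking fresh grips as needed, through the full turn until it comes up against its open stop. Leave the valve standing there, let go of it, and do not disturb the other things on the counter.

Things in the scene. Friction and masses are not known exactly. Their poses are not given: they have to be found in the camera images.
- valve: Loose brass stop valve, 0.77 kg (+-20%), standing upright. Body 110 mm long along its x (bore), 48 mm wide; both ends equal octagons, 48 mm across flats, flats down and to the sides: half a turn changes nothing. Origin: centre of underside, z up. On the z axis: hexagonal bonnet (34 mm, top at 60 mm), gland (22 mm, top at 74 mm), handwheel. It can be lifted by the wheel.
- wheel_centre (a point): Centre of the valve's dark iron handwheel, 92 mm above the valve's underside on its z axis; axes as the valve's (does not turn with the wheel). Level wheel, 64 mm outer diameter, rim of 10 mm round bar, three thin spokes, hub and nut up to 103 mm. It fits between open fingers from above; free air under the rim down to the bonnet.
- handwheel (a joint): Wheel angle relative to the valve, rad: 0 = shut, grows anticlockwise from above, 6.9 = fully open; dead stop at both ends. Starts at 0 to 0.6, so it takes 6.3 to 6.9 rad, a full turn or a little more. Stiff: about 0.22 N m to turn, and it stays where left. Not backed by the cradle, the valve body tends to turn along.
- cradle: Test cradle fixed to the counter: steel plate 120 (x) by 190 mm (y), 8 mm thick; origin at centre of its underside. On it an L of two aluminium stops, tops 46 mm above the counter: long rail along y at +x, inner face x = 40 mm, full length; end stop at +y, inner face y = 70 mm, from x = -35 mm to the rail. Beyond it a pipe and flat gauge (under 46 mm high) reach to y = 155 mm.
- corner (a point): Inner corner of the cradle's L at the plate's top (8 mm above the counter); axes as the cradle's. The valve is home when its bore lies along y, one long side against the rail and one end against the end stop: its origin is then at x = -24, y = -55, z = 0 mm in these axes.
- paint_tin: Bystander: paint tin, 86 mm diameter, 105 mm high, loose; origin at its underside. Leave alone.
- green_bottle: Bystander: green bottle, 68 mm diameter, 190 mm high, loose; origin at its underside. Leave alone.
- tee: Bystander: brass tee fitting without any wheel, 90 mm long, 42 mm high, lying loose; origin at its underside. Leave alone.
- nail_box: Bystander: cardboard box of nails, 80 by 120 by 50 mm, loose; origin at its underside. Leave alone.
Not all that is in view belongs to the job. What is shaped like the valve but blue is not meant.

How it is judged:
By the outcome, as a careful person would: the job done as asked, in the order asked, and still so for the second after the job is handed in, with the robot touching nothing.
It also fails if it takes over 72 s, if anything falls off the work surface, if the arm or the gripper's body presses on something with over 40 N, if the wrist force passes 120 N, or if a joint passes its speed limit or range.

ROBOT

A 6-joint arm with a two-finger parallel gripper is mounted at the origin on the work surface. World frame = base frame: x ahead of the robot, y to its left, z up, the work surface at z = 0. Lengths are in m, angles in rad, forces in N, time in s.
With the tool pointing down it reaches from about 0.3 to 0.875 m from the base axis. Payload 6.4 kg.
Tool frame: the origin (TCP) lies at the very end of the fingers, on their centre line; the grasp point (between the pads) lies 19 mm behind it; z points along the fingers, y is the line along which they close (so a half turn about z gives the same grasp; the last joint's range is limited). The gripper opens to 85 mm and grips with 20 to 120 N. Pads are 22 mm wide; open, the fingers measure 114 mm over their backs; the gripper's body (76 mm by 85 mm) begins 54 mm behind the grasp point. The pads swing forward as they close: fully open they stand 13 mm farther back than shut.
Start: joints at [1.113, 0.181, 1.607, -0, 1.354, -0.206], TCP at [0.143, 0.557, 0.231] pointing down, gripper open.
Joint ranges: [-2.99, 2.99], [-0.89, 2.07], [0.3, 2.58], [-1.14, 4.28], [0, 2.63], [-3.12, 3.12]. Speed limits (rad/s): [2.57, 2.57, 3.01, 3.14, 3.14, 3.14].

INTERFACE

Orientations are given as a rotation vector (axis times angle).
In Python, from workcell import env, optics, job gives the robot as it stands.
- The arm moves only by the tool step_arm, never from a script. Its argument "commands" is a list of rows, each a list of 2 entries, a list of its own where there are three numbers: the shift along the tool's x, y, z in mm, then the turn about the tool's z in degrees. A call has 1 to 10 rows; each row shifts and turns the commanded pose from where the row before left it, along the tool's axes as they then stand; what a row does not reach is not made up. A row lasts 1/10 s, in which the tool goes at most 50 mm and 8.59 degrees, less where a joint would pass 70% of its speed; a pose out of reach is approached as far as the arm can. A call with a gripper value outside its range is refused whole. "fingers" is the opening, from 0 (shut) to 1 (fully open), set as the call begins (left out, the last holds). The fingers move at their own pace and stop on an object; "force" is the grip in N (left out, the last holds). Time passes only in rows, so rows that do not move let the fingers close. It gives the time, the measured TCP pose, the force, the opening and the grip force at its end, in the units of the state.
- env.state(): the state, without advancing time (a new reading comes with each control period).
- optics.snapshot(name): name is "scene" or "top"; returns the picture (480x640x3 uint8, red, green, blue); there is no depth.
- optics.camera_model(name): a dict with "intrinsics" (3x3 intrinsics, pixels), "rvec" (rotation vector, rad) and "tvec" (3), from world to camera coordinates, as OpenCV has them. Camera axes: x right, y down, z forward; pixel columns grow to the right and rows downward; lengths in m; the calibration is good to about 2 mm. A picture is of the moment at which its call begins. camera_model takes no time and is no camera call.
- job.job_done(): hands the job in; it is judged then, once.
Trained networks look in the newest picture that a camera, given by its name, has taken for a name from the list of things; names that differ only in an ending like _2 or _b are one class to them, and where a whole thing is asked for, a point or a joint stands for the part that bears it (a point fixed in the world has none). Each returns a list of dicts, best first, with "conf" (0 to 1); they miss things now and then, are a little off and sometimes report something else, mostly with a low value. They report only what shows in the picture. A call takes as long as a camera call. They do not tell look-alikes from the thing itself.
- optics.silhouettes(camera, query): "mask" (480x640 bool, what is visible of it).
- optics.mark_of(camera, query): "position" ([x, y, z] in m, in world coordinates, good to about 4 mm: a listed point, or the origin of a listed thing).
The state is a dict: "time_s": time; "joint_positions": joint angles; "joint_velocities": joint speeds; "joint_torque": joint torques, N m; "eef_pos": TCP position; "ee_rot": TCP orientation; "force": force on the tool from outside, world axes, zero at the start; "ft_torque": the same for the moment, N m; "gripper_width": finger opening in m; "grip_force": force on a finger pad.
Only numpy, scipy, OpenCV 4.12 (cv2) and the standard library are available. Lean on these libraries where they do the work, as an engineer would, in place of code of your own. Each camera call takes 0.05 s, during which the arm holds its last target. There are 200 camera calls.

## Working session

There is one attempt and no reset: what is moved stays moved. The work goes in short steps, Python scripts to look and compute and a tool call to move; the robot and the scene stay as the last step left them, time stands still between calls to the robot, and variables do not carry over. Pictures are saved under pics/ and viewed, at most 10 in all, crops included, and the job is handed in when it is done.

Besides the shell and the picture viewer there is one more tool, called after "Call:" as name([rows], argument=value, ...), one row to a line, values as JSON. step_arm: Moves the arm, as the interface text tells. Its arguments: {"type":"object","properties":{"commands":{"type":"array","items":{"type":"array"}},"fingers":{"type":"number"},"force":{"type":"number"}},"required":["commands"]}

```bash
mkdir -p pics; python3 - <<'E'
from workcell import env, optics, job
import cv2,numpy as np
for n in("scene","top"):
    im=optics.snapshot(n); cv2.imwrite(f"pics/{n}0.png",im[:,:,::-1])
    m=optics.camera_model(n);R=cv2.Rodrigues(np.array(m["rvec"]))[0];t=np.array(m["tvec"]).ravel()
    print(n,np.round(m["intrinsics"],1).tolist(),"pos",(-R.T@t).round(3))
    for q in("valve","wheel_centre","cradle","corner","paint_tin","green_bottle","tee","nail_box"):
        r=optics.mark_of(n,q)
        print(q,[(np.round(d["position"],3).tolist(),round(d["conf"],2)) for d in r[:3]])
s=env.state();print(s["time_s"],s["eef_pos"],s["ee_rot"],s["force"],s["gripper_width"])
E
```

```text
scene [[522.3, 0.0, 314.4], [0.0, 522.3, 236.7], [0.0, 0.0, 1.0]] pos [1.198 0.206 0.815]
valve [([0.487, -0.376, -0.001], 0.92), ([0.629, -0.318, -0.002], 0.71), ([0.51, -0.23, -0.001], 0.61)]
wheel_centre [([0.51, -0.228, 0.092], 0.97), ([0.339, -0.217, 0.091], 0.92), ([0.479, -0.369, 0.095], 0.71)]
cradle [([0.482, 0.194, -0.002], 0.59)]
corner [([0.526, 0.26, 0.008], 0.67)]
paint_tin [([0.72, 0.188, 0.002], 0.78)]
green_bottle [([0.741, -0.216, 0.004], 0.91)]
tee [([0.789, 0.041, 0.001], 0.69)]
nail_box [([0.525, 0.261, 0.004], 0.7), ([0.762, -0.093, 0.003], 0.6)]
top [[589.9, 0.0, 323.0], [0.0, 589.9, 250.9], [0.0, 0.0, 1.0]] pos [ 0.408 -0.03   1.055]
valve [([0.338, -0.214, 0.003], 0.93), ([0.481, -0.371, 0.0], 0.89), ([0.631, -0.321, -0.0], 0.89)]
wheel_centre [([0.626, -0.323, 0.091], 0.79), ([0.508, -0.226, 0.095], 0.78), ([0.481, -0.375, 0.087], 0.66)]
cradle [([0.481, 0.194, -0.001], 0.57)]
corner [([0.528, 0.261, 0.006], 0.74)]
paint_tin [([0.72, 0.19, -0.002], 0.62)]
green_bottle [([0.742, -0.218, -0.006], 0.66)]
tee [([0.788, 0.042, -0.003], 0.84)]
nail_box [([0.765, -0.094, 0.001], 0.71)]
0.9 [0.14325964 0.55690675 0.23130806] [-3.94477942e-01 -3.11671568e+00 -7.98753939e-05] [ 1.20278824 -0.41632767 -0.23879968] 0.08567235661226229
```

View pics/scene0.png

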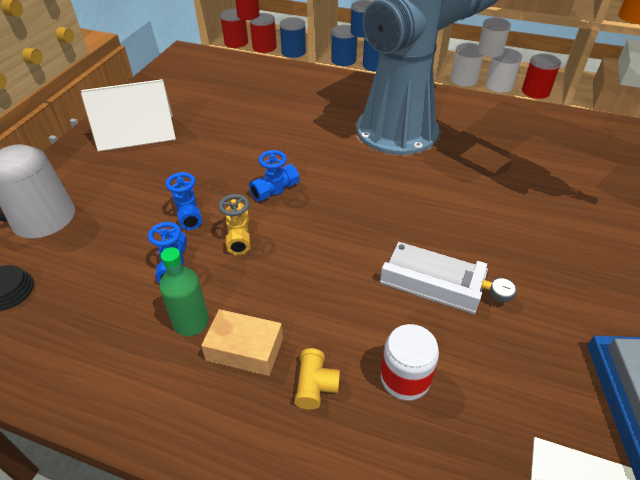

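View pics/top0.png

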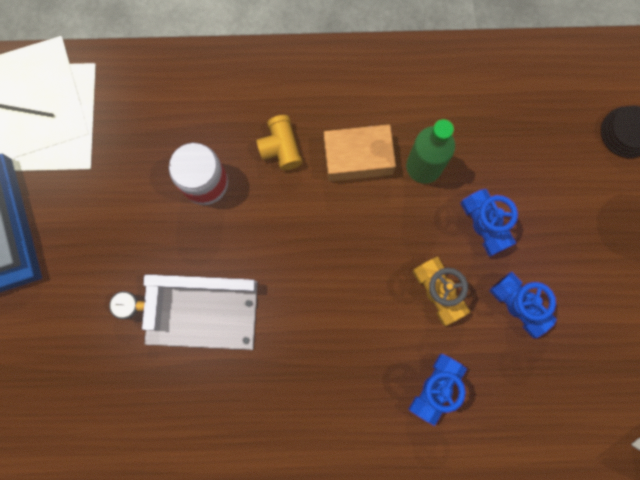

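The only brass wheel-bearing valve is at top px (443,290). The blue look-alikes are at (490,222), (527,305) and (440,390), and the tee at (282,142) has no wheel. So I take the one at (443,290), and will confirm it in a crop with fitted outlines.

```bash
cat > fit.py <<'E'
from workcell import env, optics, job
import cv2,numpy as np
from scipy.optimize import minimize
def box(x0,x1,y0,y1,z0,z1): return np.array([[x,y,z] for x in(x0,x1) for y in(y0,y1) for z in(z0,z1)])/1e3
def cyl(r,z0,z1,cx=0,cy=0,n=24):
    a=np.arange(n)*2*np.pi/n
    return np.vstack([np.c_[cx+r*np.cos(a),cy+r*np.sin(a),0*a+z] for z in(z0,z1)])/1e3
o=24*np.tan(np.pi/8)
oct=[(24,24-o),(24,24+o),(-24,24-o),(-24,24+o),(o,0),(-o,0),(o,48),(-o,48)]
def ends(a,b): return np.array([[x,y,z] for x in(a,b) for y,z in oct])/1e3
def valve(h=0): return [ends(-55,-37),ends(37,55),box(-37,37,-16,16,6,42),cyl(19,0,60,n=6),cyl(32,87,97)]
CRADLE=[box(-60,60,-95,95,0,8),box(40,60,-95,95,8,46),box(-35,40,70,95,8,46)]
def proj(P,cam):
    m=optics.camera_model(cam)
    return cv2.projectPoints(P,np.array(m["rvec"]),np.array(m["tvec"]),np.array(m["intrinsics"]),None)[0][:,0]
def place(P,x,y,yaw,z=0):
    c,s=np.cos(yaw),np.sin(yaw); return P@np.array([[c,s,0],[-s,c,0],[0,0,1]])+[x,y,z]
S=4
def render(parts,p,cam,z=0):
    im=np.zeros((480*S,640*S),np.uint8)
    for P in parts:
        h=cv2.convexHull(((proj(place(P,*p,z),cam)+.5)*S).astype(np.int32)); cv2.fillConvexPoly(im,h,255)
    return cv2.resize(im,(640,480),interpolation=cv2.INTER_AREA)/255.
def fit(parts,masks,p0,z=0):
    def cost(p):
        return sum(np.abs(render(parts,p,c,z)-m).sum()/m.sum() for c,m in masks.items())
    sim=np.array([p0]*4)+np.array([[0,0,0],[.006,0,0],[0,.006,0],[0,0,.12]])
    r=minimize(cost,p0,method="Nelder-Mead",options=dict(initial_simplex=sim,xatol=1e-4,fatol=1e-4,maxiter=150))
    return r.x,r.fun
def near(cam,q,xyz):
    u=proj(np.array([xyz]),cam)[0]
    L=[d["mask"] for d in optics.silhouettes(cam,q)]
    return min(L,key=lambda m:np.linalg.norm(np.argwhere(m).mean(0)[::-1]-u)).astype(float)
E
python3 - <<'E'
from fit import *
ims={c:optics.snapshot(c) for c in("scene","top")}
mv={c:near(c,"valve",[.509,-.228,.05]) for c in ims}
mc={c:near(c,"cradle",[.482,.194,.02]) for c in ims}
for c in mc: # trim pipe and gauge: keep only inside a slightly grown model
    g=cv2.dilate(render(CRADLE,[.4815,.194,-.05],c),np.ones((9,9)))>0; mc[c]*=g
best=min((fit(valve(),mv,[.509,-.228,a]) for a in(.45,.7)),key=lambda r:r[1]);print("valve",best[0],np.degrees(best[0][2]),best[1])
cr=fit(CRADLE,mc,[.4815,.194,-.05]);print("cradle",cr[0],np.degrees(cr[0][2]),cr[1])
t=[]
for c,(w1,w2) in{"top":((380,230),(100,240)),"scene":((190,170),(370,220))}.items():
    im=ims[c][:,:,::-1].copy()
    k=4;big=cv2.resize(im,None,fx=k,fy=k,interpolation=cv2.INTER_CUBIC)
    for parts,p in((valve(),best[0]),(CRADLE,cr[0])):
        e=(cv2.resize(render(parts,p,c),None,fx=k,fy=k)>.5).astype(np.uint8)
        cs,_=cv2.findContours(e,0,2); cv2.drawContours(big,cs,-1,(255,0,255),1)
    t.append(np.hstack([big[w[1]*k:w[1]*k+130*k//1,w[0]*k:w[0]*k+170*k][:480,:640] for w in(w1,w2)]))
cv2.imwrite("pics/fit0.png",cv2.resize(np.vstack(t),(800,600)))
E
```

```text
valve [ 0.50773885 -0.22918215  0.47213042] 27.051080351785767 0.2350504750767531
cradle [ 0.47960388  0.192639   -0.06667851] -3.82039700613448 0.0997796576966005
```

View pics/fit0.png

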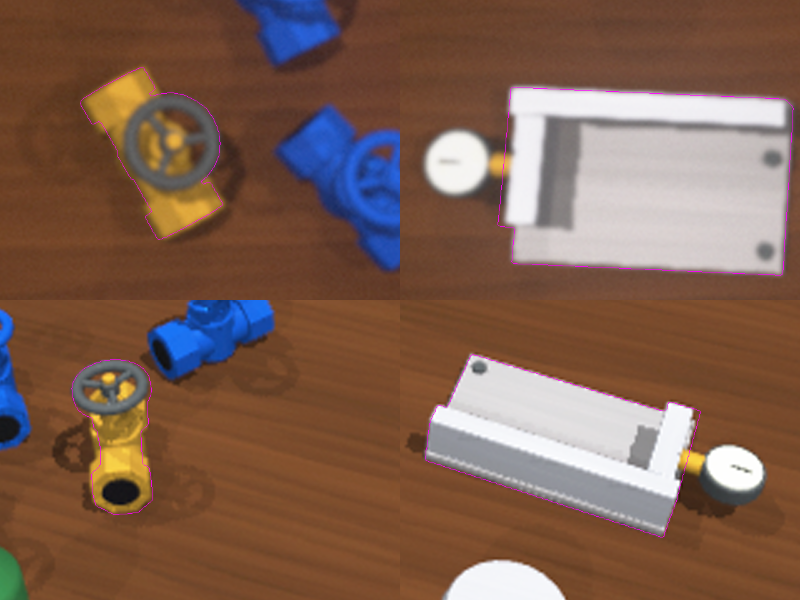

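The crop confirms it: the brass valve at top px (443,290), with its outline fitted in both views. The cradle fit is good too. Next I move above the valve.

Call:
step_arm([
  [[-30.5, -37.3, 0], 0],
  [[-30.5, -37.3, 0], 0],
  [[-30.5, -37.3, 0], 0],
  [[-30.5, -37.3, 0], 0],
  [[-30.5, -37.3, 0], 0],
  [[-30.5, -37.3, 0], 0],
  [[-30.5, -37.3, 0], 0],
  [[-30.5, -37.3, 0], 0],
  [[-30.5, -37.3, 0], 0],
], fingers=1, force=60)

```text
time_s: 2.1
eef_pos: [0.326, 0.1617, 0.2317]
ee_rot: [0.394, 3.115, 0.001]
force: [0.9, -0.0, -0.8]
gripper_width: 0.0856
grip_force: 0.0
```

Call:
step_arm([
  [[-30.5, -37.3, 0], 0],
  [[-30.5, -37.3, 0], 0],
  [[-30.5, -37.3, 0], 0],
  [[-30.5, -37.3, 0], 0],
  [[-30.5, -37.3, 0], 0],
  [[-30.5, -37.3, 0], 0],
  [[-30.5, -37.3, 0], 0],
  [[-30.5, -37.3, 0], 0],
  [[-30.5, -37.3, 0], 0],
])

```text
time_s: 3.0
eef_pos: [0.5082, -0.2322, 0.2313]
ee_rot: [0.395, 3.116, -0.0]
force: [0.8, 0.3, 0.1]
gripper_width: 0.0856
grip_force: 0.0
```

Call:
step_arm([
  [[0, 0, 5], 8.4],
  [[0, 0, 5], 8.4],
  [[0, 0, 5], 8.4],
  [[0, 0, 5], 8.4],
  [[0, 0, 5], 8.4],
  [[0, 0, 5], 8.4],
  [[0, 0, 5], 8.4],
  [[0, 0, 5], 8.4],
  [[0, 0, 5], 8.4],
  [[0, 0, 5], 8.4],
])

```text
time_s: 4.0
eef_pos: [0.5077, -0.2301, 0.1811]
ee_rot: [2.385, 2.045, -0.0]
force: [0.2, -0.1, -0.7]
gripper_width: 0.0855
grip_force: 0.0
```

Call:
step_arm([
  [[0, 0, 3], 8.4],
  [[0, 0, 3], 8.4],
  [[0, 0, 3], 8.4],
  [[0, 0, 3], 8.4],
  [[0, 0, 3], 8.4],
  [[0, 0, 3], 8.4],
  [[0, 0, 3], 8.4],
  [[0, 0, 3], 8.4],
  [[0, 0, 3], 8.4],
  [[0, 0, 3], 8.4],
])

```text
time_s: 5.0
eef_pos: [0.5077, -0.2301, 0.1512]
ee_rot: [3.141, -0.076, -0.0]
force: [0.2, 0.3, -0.8]
gripper_width: 0.0856
grip_force: 0.0
```

Call:
step_arm([
  [[0, 0, 0], 8.4],
  [[0, 0, 0], 8.4],
  [[0, 0, 0], 8.4],
  [[0, 0, 0], 8.4],
  [[0, 0, 0], 8.4],
  [[0, 0, 0], 8.4],
  [[0, 0, 0], 8.4],
  [[0, 0, 0], 8.4],
  [[0, 0, 0], 8.4],
  [[0, 0, 0], 8.4],
])

```text
time_s: 6.0
eef_pos: [0.5077, -0.2302, 0.1513]
ee_rot: [2.283, -2.158, 0.0]
force: [0.5, -0.1, -0.7]
gripper_width: 0.0853
grip_force: 0.0
```

```bash
cat > rel.py <<'E'
from fit import *
def st():
    s=env.state();R=cv2.Rodrigues(np.array(s["ee_rot"]))[0]
    print("t",round(s["time_s"],2),"p",np.round(s["eef_pos"],4),"yaw",round(np.degrees(np.arctan2(R[1,0],R[0,0])),1),"tilt",round(np.degrees(np.arccos(-R[2,2])),2),"q6",round(np.degrees(s["joint_positions"][5]),1),"F",np.round(s["force"],1),"T",np.round(s["ft_torque"],2),"w",round(s["gripper_width"],4),"g",round(s["grip_force"],1))
    return s,R
def to(x,y,z):
    s,R=st(); print("tool shift mm",np.round(R.T@(np.array([x,y,z])-s["eef_pos"])*1e3,1))
E
python3 -c "
from rel import *
to(.508,-.229,.066)"
```

```text
t 6.0 p [ 0.5077 -0.2302  0.1513] yaw -86.8 tilt 0.01 q6 140.2 F [ 0.5 -0.1 -0.7] T [0.02 0.01 0.03] w 0.0853 g 0.0
tool shift mm [-1.1 -0.4 85.3]
```

Call:
step_arm([
  [[-1, -0.4, 15], 0],
  [[0, 0, 20], 0],
  [[0, 0, 20], 0],
  [[0, 0, 20], 0],
  [[0, 0, 10], 0],
  [[0, 0, 0], 0],
])

```text
time_s: 6.6
eef_pos: [0.5066, -0.2281, 0.064]
ee_rot: [2.292, -2.148, -0.006]
force: [-0.4, 0.7, -0.9]
gripper_width: 0.0852
grip_force: 0.0
```

Call:
step_arm([
  [[0, 0, 0], 0],
  [[0, 0, 0], 0],
  [[0, 0, 0], 0],
  [[0, 0, 0], 0],
  [[0, 0, 0], 0],
  [[0, 0, 0], 0],
], fingers=0, force=60)

```text
time_s: 7.2
eef_pos: [0.5084, -0.2297, 0.0678]
ee_rot: [2.29, -2.15, 0.003]
force: [-3.3, 0.2, 5.3]
gripper_width: 0.0609
grip_force: 64.7
```

```bash
python3 - <<'E'
from rel import *
st()
a=optics.snapshot("scene");b=optics.snapshot("top")
o=[]
for im,P in((a,[.508,-.229,.06]),(b,[.508,-.229,.06])):
    c="scene" if im is a else "top"
    u,v=proj(np.array([P]),c)[0].astype(int)
    o.append(cv2.resize(im[v-65:v+65,u-60:u+60,::-1],None,fx=3.3,fy=4*.825,interpolation=cv2.INTER_CUBIC))
cv2.imwrite("pics/grip.png",np.hstack(o))
E
```

```text
t 7.2 p [ 0.5084 -0.2297  0.0678] yaw -86.4 tilt 0.1 q6 139.9 F [-3.3  0.2  5.3] T [0.03 0.64 0.22] w 0.0609 g 64.7
```

View pics/grip.png

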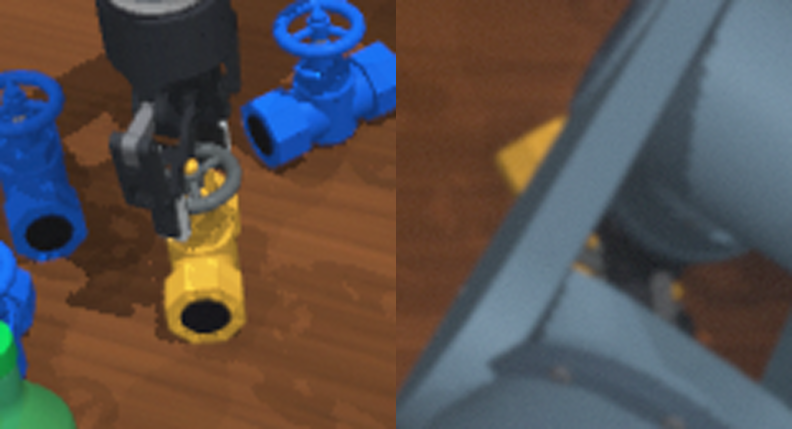

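The picture shows the fingers on the wheel rim (scene crop around (200,190)), with the brass body below. I'll lift and check that it hangs level.

Call:
step_arm([
  [[0, 0, -5], 0],
  [[0, 0, -15], 0],
  [[0, 0, -25], 0],
  [[0, 0, -25], 0],
  [[0, 0, -15], 0],
  [[0, 0, -5], 0],
  [[0, 0, 0], 0],
  [[0, 0, 0], 0],
  [[0, 0, 0], 0],
])

```text
time_s: 8.2
eef_pos: [0.5071, -0.2285, 0.1548]
ee_rot: [2.289, -2.151, -0.004]
force: [-0.2, 0.7, -7.7]
gripper_width: 0.0607
grip_force: 67.9
```

```bash
python3 - <<'E'
from rel import *
st()
im=optics.snapshot("scene");u,v=proj(np.array([[.508,-.229,.14]]),"scene")[0].astype(int)
m=near("scene","valve",[.508,-.229,.13])
k=4;big=cv2.resize(im[:,:,::-1],None,fx=k,fy=k,interpolation=cv2.INTER_CUBIC)
e=(cv2.resize(render(valve(),[.508,-.229,np.radians(27)],"scene",.09),None,fx=k,fy=k)>.5).astype(np.uint8)
cs,_=cv2.findContours(e,0,2); cv2.drawContours(big,cs,-1,(255,0,255),1)
cv2.imwrite("pics/lift.png",big[(v-70)*k:(v+70)*k,(u-75)*k:(u+75)*k])
E
```

```text
t 8.2 p [ 0.5071 -0.2285  0.1548] yaw -86.4 tilt 0.16 q6 139.9 F [-0.2  0.7 -7.7] T [ 0.03 -0.03 -0.02] w 0.0607 g 67.9
```

View pics/lift.png

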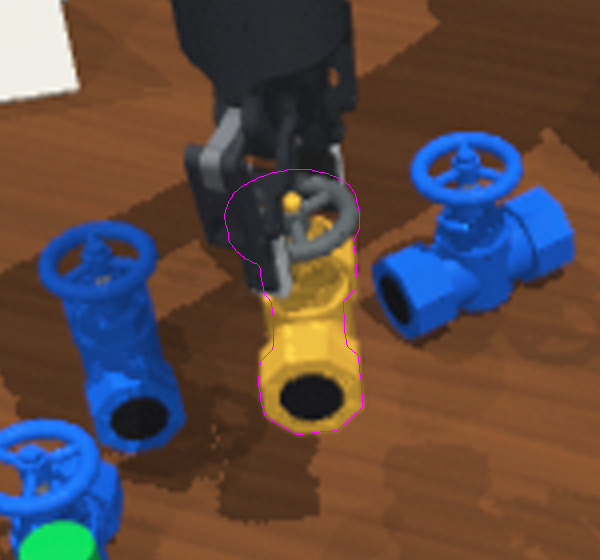

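It hangs level, and the outline matches at body px (310,400). Now I carry it over the plate, stopping short of both stops.

Call:
step_arm([
  [[-20, 0, 0], 0],
  [[-40, -0.5, 0], 0],
  [[-48, -0.5, 0], 0],
  [[-48, -0.5, 0], 0],
  [[-48, -0.5, 0], 0],
  [[-48, -0.5, 0], 0],
  [[-48, -0.5, 0], 0],
  [[-48, -0.5, 0], 0],
  [[-48, 0, 0], 0],
  [[-26, 0, 0], 0],
])

```text
time_s: 9.3
eef_pos: [0.4849, 0.1734, 0.1557]
ee_rot: [-2.312, 2.091, 0.04]
force: [-0.2, -0.7, -8.4]
gripper_width: 0.0609
grip_force: 67.7
```

Call:
step_arm([
  [[0, 0, 0], -4],
  [[0, 0, 0], -7.9],
  [[0, 0, 0], -7.9],
  [[0, 0, 0], -7.9],
  [[0, 0, 0], -7.9],
  [[0, 0, 0], -7.9],
  [[0, 0, 0], -7.9],
  [[0, 0, 0], -5],
  [[0, 0, 0], -2.7],
  [[0, 0, 0], 0],
])

```text
time_s: 10.3
eef_pos: [0.486, 0.1692, 0.1557]
ee_rot: [-3.034, 0.686, 0.015]
force: [-0.0, -0.3, -6.5]
gripper_width: 0.0607
grip_force: 67.7
```

```bash
python3 - <<'E'
from rel import *
to(.484,.193,.082)
im=optics.snapshot("scene")
m=near("scene","valve",[.484,.193,.13])
mt=near("top","valve",[.484,.193,.13]) if optics.snapshot("top") is not None else 0
print(m.sum(),mt.sum())
k=4;big=cv2.resize(im[:,:,::-1],None,fx=k,fy=k,interpolation=cv2.INTER_CUBIC)
s,_=st();z=s["eef_pos"][2]-.067
for parts,p,zz in((valve(),[s["eef_pos"][0],s["eef_pos"][1],np.radians(86.2)],z),(CRADLE,[.4796,.1926,-.0667],0)):
    e=(cv2.resize(render(parts,p,"scene",zz),None,fx=k,fy=k)>.5).astype(np.uint8)
    cs,_=cv2.findContours(e,0,2); cv2.drawContours(big,cs,-1,(255,0,255),1)
u,v=proj(np.array([[.484,.193,.08]]),"scene")[0].astype(int)
cv2.imwrite("pics/over.png",big[(v-75)*k:(v+75)*k,(u-90)*k:(u+90)*k])
E
```

```text
t 10.3 p [0.486  0.1692 0.1557] yaw -25.5 tilt 1.86 q6 119.5 F [-0.  -0.3 -6.5] T [-0.09  0.02 -0.03] w 0.0607 g 67.7
tool shift mm [-10.8 -18.5  74.4]
2067.0 531.0
t 10.5 p [0.4862 0.1694 0.1559] yaw -25.5 tilt 1.87 q6 119.6 F [-0.8  0.1 -7.5] T [-0.04 -0.02 -0.03] w 0.061 g 67.7
```

View pics/over.png

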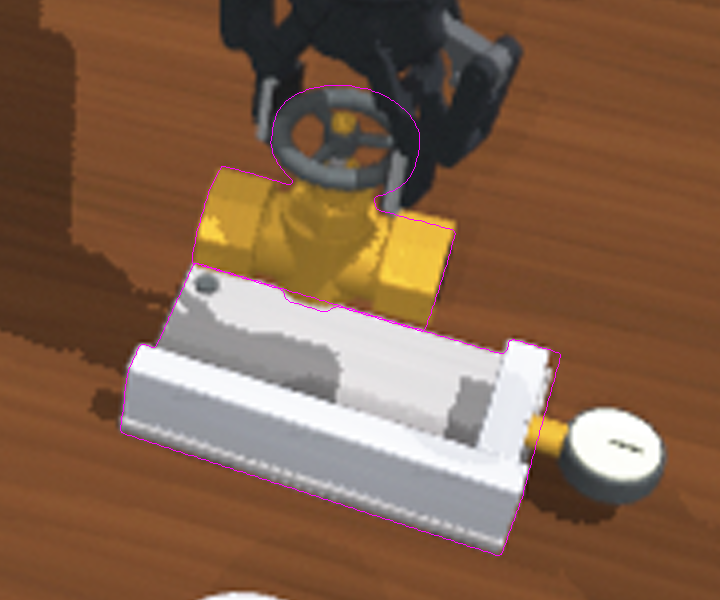

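```bash
python3 - <<'E'
from rel import *
s,R=st();print(np.round(s["joint_positions"],3),np.round(s["joint_velocities"],3),np.round(s["joint_torque"],1));print(R.round(3))
E
```

```text
t 10.5 p [0.4862 0.1694 0.1559] yaw -25.5 tilt 1.87 q6 119.6 F [-0.8  0.1 -7.5] T [-0.04 -0.02 -0.03] w 0.061 g 67.7
[0.084 0.125 1.834 0.035 1.183 2.087] [-0.     0.001 -0.002 -0.    -0.    -0.004] [ -0.  -42.4 -35.6   0.2   0.    0. ]
[[ 0.902 -0.431 -0.002]
 [-0.431 -0.902  0.033]
 [-0.016 -0.028 -0.999]]
```

Call:
step_arm([
  [[0, 0, 0], 0],
  [[0, 0, 0], 0],
])

```text
time_s: 10.7
eef_pos: [0.4863, 0.1696, 0.156]
ee_rot: [-3.033, 0.686, 0.014]
force: [-0.5, -0.1, -8.3]
gripper_width: 0.0608
grip_force: 67.7
```

```bash
python3 - <<'E'
from rel import *
s,R=st();print(np.round(s["joint_positions"],3))
E
```

```text
t 10.7 p [0.4863 0.1696 0.156 ] yaw -25.5 tilt 1.87 q6 119.5 F [-0.5 -0.1 -8.3] T [-0.07  0.02 -0.01] w 0.0608 g 67.7
[0.084 0.124 1.834 0.035 1.183 2.086]
```

The sideways move ran joint 6 past its range, which left a 1.9° tool tilt. I'll set the valve down on the plate, let go, undo the tilt in free air at the other wrist limit, then regrip.

Call:
step_arm([
  [[-5, -9, 0], 1.7],
  [[-5, -9, 10], 0],
  [[0, 0, 25], 0],
  [[0, 0, 20], 0],
  [[0, 0, 12], 0],
  [[0, 0, 5], 0],
  [[0, 0, 0], 0],
])

```text
time_s: 11.4
eef_pos: [0.4849, 0.1925, 0.0841]
ee_rot: [-3.024, 0.73, 0.017]
force: [-0.5, 0.4, -7.1]
gripper_width: 0.0607
grip_force: 67.7
```

Call:
step_arm([
  [[0, 0, 3], 0],
  [[0, 0, 3], 0],
  [[0, 0, 0], 0],
])

```text
time_s: 11.7
eef_pos: [0.4854, 0.1926, 0.079]
ee_rot: [-3.023, 0.731, 0.014]
force: [-0.1, -0.1, -7.4]
gripper_width: 0.0611
grip_force: 67.7
```

```bash
python3 -c "
from rel import *
st()"
```

```text
t 11.7 p [0.4854 0.1926 0.079 ] yaw -27.2 tilt 1.87 q6 123.5 F [-0.1 -0.1 -7.4] T [-0.12  0.08  0.02] w 0.0611 g 67.7
```

Call:
step_arm([
  [[0, 0, 1], 0],
  [[0, 0, 1], 0],
  [[0, 0, 1], 0],
])

```text
time_s: 12.0
eef_pos: [0.4862, 0.1932, 0.0772]
ee_rot: [-3.022, 0.731, 0.012]
force: [-2.7, 2.1, 8.0]
gripper_width: 0.0608
grip_force: 69.1
```

Call:
step_arm([
  [[0, 0, 1], 0],
  [[0, 0, 1], 0],
])

```text
time_s: 12.2
eef_pos: [0.4871, 0.1937, 0.0767]
ee_rot: [-3.021, 0.73, 0.009]
force: [-5.5, 4.0, 19.6]
gripper_width: 0.0608
grip_force: 69.9
```

Call:
step_arm([
  [[0, 0, -2], 0],
  [[0, 0, 0], 0],
  [[0, 0, 0], 0],
  [[0, 0, 0], 0],
  [[0, 0, -10], 0],
  [[0, 0, -20], 0],
  [[0, 0, -25], 0],
  [[0, 0, -20], -4],
  [[0, 0, 0], -8.5],
  [[0, 0, 0], -8.5],
], fingers=1)

```text
time_s: 13.2
eef_pos: [0.4862, 0.1903, 0.1525]
ee_rot: [-3.105, 0.158, 0.001]
force: [-0.3, 0.3, -0.5]
gripper_width: 0.0854
grip_force: 0.0
```

Call:
step_arm([
  [[0, 0, 0], -8.5],
  [[0, 0, 0], -8.5],
  [[0, 0, 0], -8.5],
  [[0, 0, 0], -8.5],
  [[0, 0, 0], -8.5],
  [[0, 0, 0], -8.5],
  [[0, 0, 0], -8.5],
  [[0, 0, 0], -8.5],
  [[0, 0, 0], -8.5],
  [[0, 0, 0], -8.5],
])

```text
time_s: 14.2
eef_pos: [0.4854, 0.1902, 0.1513]
ee_rot: [-2.401, -1.985, -0.031]
force: [0.9, -0.9, -0.5]
gripper_width: 0.0852
grip_force: 0.0
```

Call:
step_arm([
  [[0, 0, 0], -8.5],
  [[0, 0, 0], -8.5],
  [[0, 0, 0], -8.5],
  [[0, 0, 0], -8.5],
  [[0, 0, 0], -8.5],
  [[0, 0, 0], -8.5],
  [[0, 0, 0], -8.5],
  [[0, 0, 0], -8.5],
  [[0, 0, 0], -8.5],
  [[0, 0, 0], -8.5],
])

```text
time_s: 15.2
eef_pos: [0.4855, 0.1902, 0.1514]
ee_rot: [-0.432, -3.105, -0.05]
force: [1.3, 0.2, 0.0]
gripper_width: 0.0853
grip_force: 0.0
```

Call:
step_arm([
  [[0, 0, 0], -8.5],
  [[0, 0, 0], -8.5],
  [[0, 0, 0], -8.5],
  [[0, 0, 0], -8.5],
  [[0, 0, 0], -8.5],
  [[0, 0, 0], -8.5],
  [[0, 0, 0], -8.5],
  [[0, 0, 0], -8.5],
  [[0, 0, 0], -8.5],
  [[0, 0, 0], -8.5],
])

```text
time_s: 16.2
eef_pos: [0.4855, 0.1903, 0.1514]
ee_rot: [-1.773, 2.572, 0.043]
force: [-0.2, 0.3, 1.0]
gripper_width: 0.0857
grip_force: 0.0
```

```bash
python3 -c "
from rel import *
s,R=st();print(np.round(s['joint_positions'],3),R[:,2].round(4))"
```

```text
t 16.2 p [0.4855 0.1903 0.1514] yaw -110.8 tilt 1.87 q6 -152.8 F [-0.2  0.3  1. ] T [-0.02 -0.02 -0.01] w 0.0857 g 0.0
[ 0.125  0.143  1.823  0.035  1.173 -2.667] [-0.0014  0.0326 -0.9995]
```

Call:
step_arm([
  [[0, 0, 0], -8.5],
  [[0, 0, 0], -8.5],
  [[0, 0, 0], -8.5],
  [[0, 0, 0], -4],
  [[0, 0, 0], 0],
])

```text
time_s: 16.7
eef_pos: [0.4835, 0.2026, 0.1516]
ee_rot: [-2.351, 2.064, 0.015]
force: [-0.4, -0.2, 0.1]
gripper_width: 0.0854
grip_force: 0.0
```

```bash
python3 -c "
from rel import *
s,R=st();print(np.round(s['joint_positions'],4),R[:,2].round(4))"
```

```text
t 16.7 p [0.4835 0.2026 0.1516] yaw -82.6 tilt 0.92 q6 -178.6 F [-0.4 -0.2  0.1] T [ 0.    0.04 -0.  ] w 0.0854 g 0.0
[ 0.1604  0.1511  1.8131  0.0169  1.1735 -3.1175] [ 0.0014  0.016  -0.9999]
```

Call:
step_arm([
  [[0, 0, 0], -3.5],
  [[0, 0, 0], 0],
])

```text
time_s: 16.9
eef_pos: [0.481, 0.2146, 0.1513]
ee_rot: [-2.403, 2.021, -0.007]
force: [-0.8, -0.2, -0.2]
gripper_width: 0.0857
grip_force: 0.0
```

```bash
python3 -c "
from rel import *
s,R=st();print(np.round(s['joint_positions'],4),R[:,2].round(4))"
```

```text
t 16.9 p [0.481  0.2146 0.1513] yaw -80.1 tilt 0.29 q6 -178.6 F [-0.8 -0.2 -0.2] T [0.04 0.01 0.01] w 0.0857 g 0.0
[ 1.9570e-01  1.5930e-01  1.8042e+00 -2.6000e-03  1.1738e+00 -3.1173e+00] [ 0.0047 -0.0015 -1.    ]
```

Call:
step_arm([
  [[0, 0, 0], 8.5],
  [[0, 0, 0], 8.5],
  [[0, 0, 0], 8.5],
  [[0, 0, 0], 8.5],
  [[0, 0, 0], 8.5],
  [[0, 0, 0], 8.5],
  [[0, 0, 0], 8.5],
  [[0, 0, 0], 8.5],
  [[0, 0, 0], 8.5],
  [[0, 0, 0], 8.5],
])

```text
time_s: 17.9
eef_pos: [0.4813, 0.2132, 0.1511]
ee_rot: [-0.392, 3.113, -0.003]
force: [-0.4, 0.0, -0.1]
gripper_width: 0.0853
grip_force: 0.0
```

Call:
step_arm([
  [[0, 0, 0], 8.5],
  [[0, 0, 0], 8.5],
  [[0, 0, 0], 8.5],
  [[0, 0, 0], 8.5],
  [[0, 0, 0], 8.5],
  [[0, 0, 0], 8.5],
  [[0, 0, 0], 8.5],
  [[0, 0, 0], 8.5],
  [[0, 0, 0], 8.5],
  [[0, 0, 0], 8.5],
])

```text
time_s: 18.9
eef_pos: [0.4813, 0.2132, 0.1511]
ee_rot: [1.813, 2.56, 0.002]
force: [-0.3, 0.6, -0.1]
gripper_width: 0.0852
grip_force: 0.0
```

Call:
step_arm([
  [[0, 0, 0], 8.5],
  [[0, 0, 0], 8.5],
  [[0, 0, 0], 8.5],
  [[0, 0, 0], 8.5],
  [[0, 0, 0], 8.5],
  [[0, 0, 0], 8.5],
  [[0, 0, 0], 8.5],
  [[0, 0, 0], 8.5],
  [[0, 0, 0], 8.5],
  [[0, 0, 0], 8.5],
])

```text
time_s: 19.9
eef_pos: [0.4813, 0.2132, 0.1511]
ee_rot: [3.068, 0.663, 0.006]
force: [0.0, 0.5, -0.2]
gripper_width: 0.0851
grip_force: 0.0
```

Call:
step_arm([
  [[0, 0, 0], 8.5],
  [[0, 0, 0], 8.5],
  [[0, 0, 0], 8.5],
  [[0, 0, 0], 8.5],
  [[0, 0, 0], 8.5],
  [[0, 0, 0], 8.5],
  [[0, 0, 0], 8.5],
  [[0, 0, 0], 8.5],
  [[0, 0, 0], 8.5],
  [[0, 0, 0], 0],
])

```text
time_s: 20.9
eef_pos: [0.4813, 0.2133, 0.1511]
ee_rot: [-2.825, 1.373, -0.007]
force: [0.5, -0.5, 0.8]
gripper_width: 0.0851
grip_force: 0.0
```

```bash
python3 - <<'E'
from rel import *
to(.486,.193,.074)
im=optics.snapshot("scene")
m=near("scene","valve",[.486,.193,.06])
p,f=fit(valve(),{"scene":m},[.486,.193,np.radians(87)],.008);print(p,np.degrees(p[2]),f)
k=4;big=cv2.resize(im[:,:,::-1],None,fx=k,fy=k,interpolation=cv2.INTER_CUBIC)
e=(cv2.resize(render(valve(),p,"scene",.008),None,fx=k,fy=k)>.5).astype(np.uint8)
cs,_=cv2.findContours(e,0,2); cv2.drawContours(big,cs,-1,(255,0,255),1)
u,v=proj(np.array([[.484,.193,.06]]),"scene")[0].astype(int)
cv2.imwrite("pics/set.png",big[(v-75)*k:(v+75)*k,(u-90)*k:(u+90)*k])
E
```

```text
t 20.9 p [0.4813 0.2133 0.1511] yaw -51.8 tilt 0.27 q6 153.0 F [ 0.5 -0.5  0.8] T [0.03 0.03 0.03] w 0.0851 g 0.0
tool shift mm [18.6  9.  77.1]
[0.47915889 0.19406868 1.42308909] 81.5369988312615 0.23414336226293794
```

View pics/set.png

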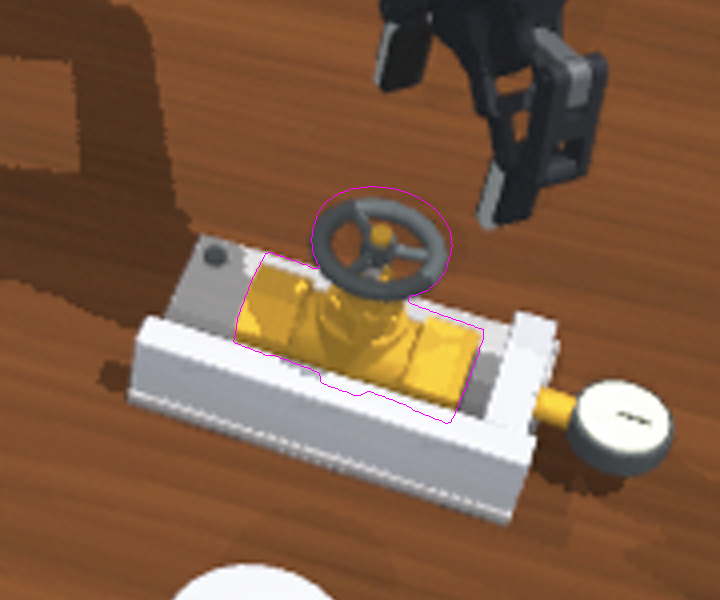

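The valve stands upright on the plate with gaps to both stops. The hidden lower edge behind the rail biases the fit, so I use the gripped position and regrip.

Call:
step_arm([
  [[19, 10, 0], 0],
  [[0, 0, 15], 0],
  [[0, 0, 22], 0],
  [[0, 0, 22], 0],
  [[0, 0, 14], 0],
  [[0, 0, 5], 0],
  [[0, 0, 0], 0],
])

```text
time_s: 21.7
eef_pos: [0.4851, 0.1925, 0.0725]
ee_rot: [2.828, -1.368, 0.006]
force: [0.4, -0.2, 0.5]
gripper_width: 0.0852
grip_force: 0.0
```

Call:
step_arm([
  [[0, 0, 0], 0],
  [[0, 0, 0], 0],
  [[0, 0, 0], 0],
  [[0, 0, 0], 0],
  [[0, 0, 0], 0],
], fingers=0, force=60)

```text
time_s: 22.2
eef_pos: [0.4868, 0.1931, 0.0747]
ee_rot: [-2.825, 1.368, -0.011]
force: [-0.8, 0.4, 5.3]
gripper_width: 0.0608
grip_force: 63.7
```

```bash
python3 - <<'E'
from rel import *
s,R=st()
for n,v in(("x_c 10mm",[.998,-.0667,0]),("y_c 10mm",[.0667,.998,0])): print(n,(R.T@np.array(v)*10).round(1))
E
```

```text
t 22.2 p [0.4868 0.1931 0.0747] yaw -51.7 tilt 0.44 q6 150.5 F [-0.8  0.4  5.3] T [ 0.08  0.24 -0.28] w 0.0608 g 63.7
x_c 10mm [ 6.7 -7.4  0.1]
y_c 10mm [-7.4 -6.7 -0. ]
```

Call:
step_arm([
  [[1.3, -1.5, 0], 0],
  [[1.3, -1.5, 0], 0],
  [[1.3, -1.5, 0], 0],
  [[0, 0, 0], 0],
])

```text
time_s: 22.6
eef_pos: [0.4899, 0.1927, 0.0745]
ee_rot: [2.827, -1.368, 0.003]
force: [-9.7, -0.1, 15.0]
gripper_width: 0.0605
grip_force: 64.6
```

Call:
step_arm([
  [[1.3, -1.5, 0], 0],
  [[1.3, -1.5, 0], 0],
  [[0, 0, 0], 0],
])

```text
time_s: 22.9
eef_pos: [0.4933, 0.1924, 0.0745]
ee_rot: [2.826, -1.367, 0.002]
force: [-11.0, 0.5, 16.6]
gripper_width: 0.0611
grip_force: 64.6
```

Call:
step_arm([
  [[1.3, -1.5, 0], 0],
  [[0, 0, 0], 0],
])

```text
time_s: 23.1
eef_pos: [0.4953, 0.1922, 0.0745]
ee_rot: [2.826, -1.367, 0.002]
force: [-11.0, 0.3, 16.9]
gripper_width: 0.0609
grip_force: 64.6
```

```bash
python3 -c "
from rel import *
s,R=st()"
```

```text
t 23.1 p [0.4953 0.1922 0.0745] yaw -51.6 tilt 0.15 q6 150.2 F [-11.    0.3  16.9] T [-0.65  2.67 -0.17] w 0.0609 g 64.6
```

Call:
step_arm([
  [[0, 0, -1.5], 0],
  [[1.3, -1.5, 0], 0],
  [[0, 0, 0], 0],
])

```text
time_s: 23.4
eef_pos: [0.4973, 0.192, 0.0747]
ee_rot: [2.826, -1.367, 0.001]
force: [-8.1, -0.1, 7.0]
gripper_width: 0.0609
grip_force: 66.7
```

Call:
step_arm([
  [[1.3, -1.5, 0], 0],
  [[0, 0, 0], 0],
])

```text
time_s: 23.6
eef_pos: [0.4982, 0.1918, 0.0748]
ee_rot: [2.825, -1.365, -0.002]
force: [-12.9, -1.0, 12.9]
gripper_width: 0.0613
grip_force: 67.1
```

Call:
step_arm([
  [[1.3, -1.5, 0], 0],
  [[0, 0, 0], 0],
])

```text
time_s: 23.8
eef_pos: [0.4991, 0.1914, 0.0748]
ee_rot: [2.823, -1.364, -0.005]
force: [-17.2, -1.2, 19.2]
gripper_width: 0.0609
grip_force: 67.6
```

Call:
step_arm([
  [[-1.3, 1.5, 0], 0],
  [[-1.5, -1.3, 0], 0],
  [[-1.5, -1.3, 0], 0],
  [[-1.5, -1.3, 0], 0],
  [[-1.5, -1.3, 0], 0],
  [[-1.5, -1.3, 0], 0],
  [[0, 0, 0], 0],
])

```text
time_s: 24.5
eef_pos: [0.4997, 0.197, 0.0753]
ee_rot: [2.819, -1.361, 0.005]
force: [-13.6, -22.6, 18.9]
gripper_width: 0.0613
grip_force: 67.7
```

Call:
step_arm([
  [[-1.5, -1.3, 0], 0],
  [[0, 0, 0], 0],
])

```text
time_s: 24.7
eef_pos: [0.4997, 0.1982, 0.0756]
ee_rot: [2.818, -1.36, 0.005]
force: [-14.3, -26.1, 23.1]
gripper_width: 0.0613
grip_force: 68.1
```

```bash
python3 -c "
from rel import *
s,R=st()"
```

```text
t 24.7 p [0.4997 0.1982 0.0756] yaw -51.5 tilt 0.75 q6 151.4 F [-14.3 -26.1  23.1] T [-4.69  3.24  0.23] w 0.0613 g 68.1
```

Call:
step_arm([
  [[-1.3, 1.5, -2], 0],
  [[0, 0, -1], 0],
  [[0, 0, 0], 0],
])

```text
time_s: 25.0
eef_pos: [0.4992, 0.2038, 0.0769]
ee_rot: [2.827, -1.369, 0.006]
force: [-1.1, -1.0, -7.4]
gripper_width: 0.0609
grip_force: 66.9
```

```bash
python3 - <<'E'
from rel import *
s,R=st()
im=optics.snapshot("scene")
k=5;u,v=proj(np.array([[.497,.21,.05]]),"scene")[0].astype(int)
cv2.imwrite("pics/push.png",cv2.resize(im[v-60:v+60,u-70:u+80,::-1],None,fx=k,fy=k,interpolation=cv2.INTER_CUBIC))
E
```

```text
t 25.0 p [0.4992 0.2038 0.0769] yaw -51.7 tilt 0.22 q6 151.4 F [-1.1 -1.  -7.4] T [-0.19  0.31  0.06] w 0.0609 g 66.9
```

View pics/push.png

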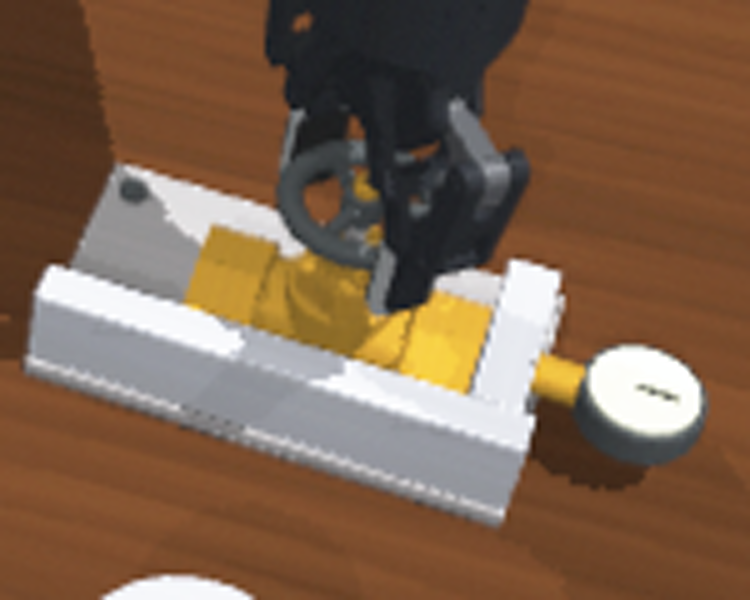

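The valve is close to the end stop (px (485,345)) and along the rail, hanging barely off the plate. I'll push home while it floats, so plate friction plays no part.

Call:
step_arm([
  [[-0.8, -0.7, 0], 0],
  [[-0.8, -0.7, 0], 0],
  [[0, 0, 0], 0],
])

```text
time_s: 25.35
eef_pos: [0.4993, 0.2053, 0.0771]
ee_rot: [2.826, -1.367, 0.007]
force: [-3.1, -5.7, -5.2]
gripper_width: 0.0613
grip_force: 67.1
```

Call:
step_arm([
  [[-0.8, -0.7, 0], 0],
  [[0, 0, 0], 0],
])

```text
time_s: 25.55
eef_pos: [0.4993, 0.2056, 0.0773]
ee_rot: [2.825, -1.366, 0.007]
force: [-3.8, -8.8, -2.7]
gripper_width: 0.0607
grip_force: 67.3
```

Call:
step_arm([
  [[-0.8, -0.7, 0], 0],
  [[0, 0, 0], 0],
])

```text
time_s: 25.75
eef_pos: [0.4993, 0.2059, 0.0774]
ee_rot: [2.824, -1.365, 0.007]
force: [-5.6, -13.4, -0.1]
gripper_width: 0.0609
grip_force: 67.6
```

Call:
step_arm([
  [[-0.8, -0.7, 0], 0],
  [[0, 0, 0], 0],
])

```text
time_s: 25.95
eef_pos: [0.4993, 0.2061, 0.0776]
ee_rot: [2.822, -1.364, 0.008]
force: [-5.8, -15.8, 2.4]
gripper_width: 0.0612
grip_force: 67.8
```

Call:
step_arm([
  [[1.4, -0.8, 1.5], 0],
  [[0, 0, 1.5], 0],
  [[0, 0, 0], 0],
])

```text
time_s: 26.25
eef_pos: [0.5003, 0.2053, 0.075]
ee_rot: [2.822, -1.364, 0.006]
force: [-8.9, -18.6, 8.0]
gripper_width: 0.0607
grip_force: 68.5
```

```bash
python3 -c "
from rel import *
s,R=st()"
```

```text
t 26.25 p [0.5003 0.2053 0.075 ] yaw -51.6 tilt 0.49 q6 151.9 F [ -8.9 -18.6   8. ] T [-3.03  2.02  0.26] w 0.0607 g 68.5
```

Call:
step_arm([
  [[1.4, 0.7, 1.0], 0],
  [[0, 0, 0.5], 0],
  [[0, 0, 0], 0],
])

```text
time_s: 26.55
eef_pos: [0.5004, 0.2052, 0.0745]
ee_rot: [2.823, -1.365, 0.004]
force: [-14.6, -12.4, 16.8]
gripper_width: 0.0608
grip_force: 69.1
```

Call:
step_arm([
  [[0, 0, 0], -4],
  [[0, 0, 0], -4],
  [[0, 0, 0], -4],
  [[0, 0, 0], 0],
])

```text
time_s: 26.95
eef_pos: [0.5007, 0.2055, 0.0745]
ee_rot: [2.952, -1.059, 0.005]
force: [-12.8, -11.5, 14.2]
gripper_width: 0.0608
grip_force: 68.8
```

```bash
python3 -c "
from rel import *
s,R=st()
im=optics.snapshot('scene')
k=5;u,v=proj(np.array([[.497,.21,.05]]),'scene')[0].astype(int)
cv2.imwrite('pics/turn1.png',cv2.resize(im[v-60:v+60,u-70:u+80,::-1],None,fx=k,fy=k,interpolation=cv2.INTER_CUBIC))
"
```

```text
t 26.95 p [0.5007 0.2055 0.0745] yaw -39.5 tilt 0.34 q6 139.6 F [-12.8 -11.5  14.2] T [-2.16  2.44  0.25] w 0.0608 g 68.8
```

View pics/turn1.png

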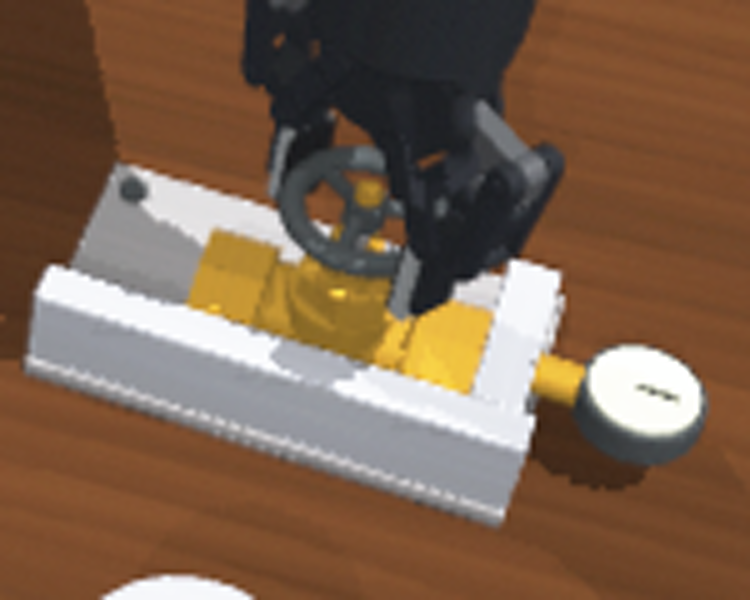

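The valve sits against both stops (px (485,345) at the end, rail side flush), and the wheel turns with about 0.25 N m. I continue turning.

Call:
step_arm([
  [[0, 0, 0], -7.5],
  [[0, 0, 0], -7.5],
  [[0, 0, 0], -7.5],
  [[0, 0, 0], -7.5],
  [[0, 0, 0], -7.5],
  [[0, 0, 0], -7.5],
  [[0, 0, 0], -7.5],
  [[0, 0, 0], -7.5],
  [[0, 0, 0], -7.5],
  [[0, 0, 0], -7.5],
])

```text
time_s: 28.0
eef_pos: [0.5023, 0.2079, 0.0747]
ee_rot: [2.989, 0.96, 0.007]
force: [-7.1, -0.3, 7.6]
gripper_width: 0.0612
grip_force: 68.0
```

```bash
python3 -c "
from rel import *
s,R=st()"
```

```text
t 28.0 p [0.5023 0.2079 0.0747] yaw 35.6 tilt 0.3 q6 64.5 F [-7.1 -0.3  7.6] T [ 0.07  1.36 -0.22] w 0.0612 g 68.0
```

Call:
step_arm([
  [[0.9, -0.3, 0.5], 0],
  [[0.9, -0.3, 0.5], 0],
  [[0, 0, 0], -5],
  [[0, 0, 0], -5],
  [[0, 0, 0], -5],
])

```text
time_s: 28.5
eef_pos: [0.5021, 0.2084, 0.0746]
ee_rot: [2.838, 1.339, 0.001]
force: [-17.5, -7.7, 23.2]
gripper_width: 0.0609
grip_force: 69.0
```

```bash
python3 -c "
from rel import *
s,R=st()"
```

```text
t 28.5 p [0.5021 0.2084 0.0746] yaw 50.5 tilt 0.2 q6 49.7 F [-17.5  -7.7  23.2] T [-0.93  2.9  -0.3 ] w 0.0609 g 69.0
```

Call:
step_arm([
  [[0, 0, 0], -7],
  [[0, 0, 0], -7],
  [[0, 0, 0], -7],
  [[0, 0, 0], -7],
  [[0, 0, 0], -7],
])

```text
time_s: 29.0
eef_pos: [0.5009, 0.2088, 0.0745]
ee_rot: [2.303, 2.134, -0.004]
force: [-21.1, -6.4, 25.8]
gripper_width: 0.061
grip_force: 69.6
```

```bash
python3 -c "
from rel import *
s,R=st()
for n,v in(('x_c',[.998,-.0667,0]),('y_c',[.0667,.998,0])): print(n,(R.T@np.array(v)).round(2))"
```

```text
t 29.0 p [0.5009 0.2088 0.0745] yaw 85.6 tilt 0.16 q6 14.6 F [-21.1  -6.4  25.8] T [-0.81  3.72 -0.29] w 0.061 g 69.6
x_c [ 0.01  1.   -0.  ]
y_c [ 1.   -0.01 -0.  ]
```

Call:
step_arm([
  [[0.5, -1.5, -0.5], -6],
  [[0, 0, 0], -7],
  [[0, 0, 0], -7],
  [[0, 0, 0], -7],
  [[0, 0, 0], -7],
  [[0, 0, 0], -7],
])

```text
time_s: 29.6
eef_pos: [0.4998, 0.2084, 0.0746]
ee_rot: [1.41, 2.805, -0.006]
force: [-19.3, -9.8, 22.2]
gripper_width: 0.061
grip_force: 69.4
```

```bash
python3 -c "
from rel import *
s,R=st()
for n,v in(('x_c',[.998,-.0667,0]),('y_c',[.0667,.998,0])): print(n,(R.T@np.array(v)).round(2))"
```

```text
t 29.6 p [0.4998 0.2084 0.0746] yaw 126.6 tilt 0.26 q6 -26.3 F [-19.3  -9.8  22.2] T [-1.65  3.02 -0.31] w 0.061 g 69.4
x_c [-0.65  0.76  0.  ]
y_c [ 0.76  0.65 -0.  ]
```

Call:
step_arm([
  [[1.0, -1.1, -0.5], -6],
  [[0, 0, 0], -7],
  [[0, 0, 0], -7],
  [[0, 0, 0], -7],
  [[0, 0, 0], -7],
  [[0, 0, 0], -7],
])

```text
time_s: 30.2
eef_pos: [0.4997, 0.2075, 0.0748]
ee_rot: [0.339, 3.12, -0.008]
force: [-12.9, -17.4, 15.7]
gripper_width: 0.0611
grip_force: 69.0
```

```bash
python3 -c "
from rel import *
s,R=st()
for n,v in(('x_c',[.998,-.0667,0]),('y_c',[.0667,.998,0])): print(n,(R.T@np.array(v)).round(2))"
```

```text
t 30.2 p [0.4997 0.2075 0.0748] yaw 167.6 tilt 0.36 q6 -67.2 F [-12.9 -17.4  15.7] T [-1.84  1.77 -0.28] w 0.0611 g 69.0
x_c [-0.99  0.15  0.  ]
y_c [ 0.15  0.99 -0.01]
```

Call:
step_arm([
  [[-0.3, -2.0, 0], -6],
  [[0, 0, 0], -7],
  [[0, 0, 0], -7],
  [[0, 0, 0], -7],
  [[0, 0, 0], -7],
  [[0, 0, 0], -7],
])

```text
time_s: 30.8
eef_pos: [0.4997, 0.2063, 0.075]
ee_rot: [-0.774, 3.043, -0.006]
force: [-11.4, -13.3, 16.0]
gripper_width: 0.0608
grip_force: 68.9
```

```bash
python3 -c "
from rel import *
s,R=st()
for n,v in(('x_c',[.998,-.0667,0]),('y_c',[.0667,.998,0])): print(n,(R.T@np.array(v)).round(2))"
```

```text
t 30.8 p [0.4997 0.2063 0.075 ] yaw -151.5 tilt 0.25 q6 -108.4 F [-11.4 -13.3  16. ] T [-0.43  2.57 -0.36] w 0.0608 g 68.9
x_c [-0.84 -0.54  0.  ]
y_c [-0.54  0.84 -0.  ]
```

Call:
step_arm([
  [[0.4, -0.7, 0], -7],
  [[0, 0, 0], -7],
  [[0, 0, 0], -7],
  [[0, 0, 0], -7],
  [[0, 0, 0], -7],
  [[0, 0, 0], -7],
  [[0, 0, 0], -7],
  [[0, 0, 0], -7],
  [[0, 0, 0], -7],
])

```text
time_s: 31.7
eef_pos: [0.4988, 0.205, 0.0747]
ee_rot: [2.25, -2.188, 0.007]
force: [-12.6, -11.5, 15.2]
gripper_width: 0.0609
grip_force: 68.8
```

```bash
python3 -c "
from rel import *
s,R=st()
for n,v in(('x_c',[.998,-.0667,0]),('y_c',[.0667,.998,0])): print(n,(R.T@np.array(v)).round(2))"
```

```text
t 31.7 p [0.4988 0.205  0.0747] yaw -88.4 tilt 0.31 q6 -171.5 F [-12.6 -11.5  15.2] T [-1.77  2.81 -0.18] w 0.0609 g 68.8
x_c [ 0.09 -1.    0.  ]
y_c [-1.   -0.09 -0.01]
```

First grip is used up after about 323°. I unload, open, centre on the wheel at (0.500, 0.207), and rewind in place with fingers open around the rim.

Call:
step_arm([
  [[0.9, 1.1, -1], 0],
  [[0.5, 0.8, -0.8], 0],
  [[0, 0, 0], 0],
])

```text
time_s: 32.0
eef_pos: [0.4979, 0.205, 0.075]
ee_rot: [-2.247, 2.194, -0.007]
force: [-3.4, -4.5, -1.5]
gripper_width: 0.0607
grip_force: 67.3
```

Call:
step_arm([
  [[0, 0, 0], 0],
  [[0, 0, 0], 0],
  [[0, 0, 0], 0],
  [[0, 0, 0], 0],
], fingers=1)

```text
time_s: 32.4
eef_pos: [0.4989, 0.2054, 0.0754]
ee_rot: [-2.245, 2.193, -0.009]
force: [0.3, -0.5, 0.0]
gripper_width: 0.0852
grip_force: 0.0
```

```bash
python3 -c "
from rel import *
to(.500,.207,.0735)"
```

```text
t 32.4 p [0.4989 0.2054 0.0754] yaw -88.7 tilt 0.37 q6 -171.4 F [ 0.3 -0.5  0. ] T [0.06 0.04 0.01] w 0.0852 g 0.0
tool shift mm [-1.6 -1.1  1.9]
```

Call:
step_arm([
  [[-1.6, -1.1, 1.5], 0],
  [[0, 0, 0], 8],
  [[0, 0, 0], 8],
  [[0, 0, 0], 8],
  [[0, 0, 0], 8],
  [[0, 0, 0], 8],
  [[0, 0, 0], 8],
  [[0, 0, 0], 8],
  [[0, 0, 0], 8],
  [[0, 0, 0], 8],
])

```text
time_s: 33.4
eef_pos: [0.4994, 0.2069, 0.0733]
ee_rot: [-0.517, 3.094, -0.004]
force: [-0.2, -0.6, -0.6]
gripper_width: 0.0853
grip_force: 0.0
```

Call:
step_arm([
  [[0, 0, 0], 8],
  [[0, 0, 0], 8],
  [[0, 0, 0], 8],
  [[0, 0, 0], 8],
  [[0, 0, 0], 8],
  [[0, 0, 0], 8],
  [[0, 0, 0], 8],
  [[0, 0, 0], 0],
])

```text
time_s: 34.2
eef_pos: [0.4993, 0.2069, 0.0733]
ee_rot: [0.989, 2.977, -0.0]
force: [0.2, 1.1, -0.4]
gripper_width: 0.0853
grip_force: 0.0
```

```bash
python3 - <<'E'
from rel import *
s,R=st()
for n,v in(('x_c',[.998,-.0667,0]),('y_c',[.0667,.998,0])): print(n,(R.T@np.array(v)).round(2))
im=optics.snapshot("scene"); k=5;u,v=proj(np.array([[.497,.21,.05]]),"scene")[0].astype(int)
cv2.imwrite("pics/mid.png",cv2.resize(im[v-60:v+60,u-70:u+80,::-1],None,fx=k,fy=k,interpolation=cv2.INTER_CUBIC))
E
```

```text
t 34.2 p [0.4993 0.2069 0.0733] yaw 143.3 tilt 0.29 q6 -43.2 F [ 0.2  1.1 -0.4] T [-0.07 -0.04 -0.04] w 0.0853 g 0.0
x_c [-0.84  0.54  0.  ]
y_c [ 0.54  0.84 -0.  ]
```

Call:
step_arm([
  [[0, 0, 0], 0],
  [[0, 0, 0], 0],
  [[0, 0, 0], 0],
  [[0, 0, 0], 0],
  [[0, 0, 0], 0],
], fingers=0, force=60)

```text
time_s: 34.75
eef_pos: [0.4992, 0.2065, 0.0739]
ee_rot: [0.984, 2.978, -0.001]
force: [-2.3, -0.6, 5.7]
gripper_width: 0.0611
grip_force: 63.6
```

Call:
step_arm([
  [[-0.3, 1.4, 0.5], 0],
  [[-0.3, 1.4, 0.5], 0],
  [[0, 0, 0], 0],
])

```text
time_s: 35.05
eef_pos: [0.4997, 0.2066, 0.0737]
ee_rot: [0.984, 2.982, -0.009]
force: [-12.5, -11.7, 22.6]
gripper_width: 0.0613
grip_force: 65.3
```

```bash
python3 -c "
from rel import *
st()"
```

```text
t 35.05 p [0.4997 0.2066 0.0737] yaw 143.5 tilt 0.36 q6 -43.2 F [-12.5 -11.7  22.6] T [-1.89  2.14 -0.01] w 0.0613 g 65.3
```

Good preload against both stops. Now I turn on towards the open stop.

Call:
step_arm([
  [[0, 0, 0], -5],
  [[0, 0, 0], -5],
  [[0, 0, 0], -5],
  [[0, 0, 0], -5],
  [[0, 0, 0], -5],
  [[0, 0, 0], -5],
  [[0, 0, 0], -3],
])

```text
time_s: 35.75
eef_pos: [0.4998, 0.2068, 0.0738]
ee_rot: [0.093, 3.139, -0.009]
force: [-12.3, -11.3, 20.8]
gripper_width: 0.0612
grip_force: 64.9
```

```bash
python3 -c "
from rel import *
s,R=st()
for n,v in(('x_c',[.998,-.0667,0]),('y_c',[.0667,.998,0])): print(n,(R.T@np.array(v)).round(2))"
```

```text
t 35.75 p [0.4998 0.2068 0.0738] yaw 176.6 tilt 0.31 q6 -76.3 F [-12.3 -11.3  20.8] T [-1.55  1.97 -0.22] w 0.0612 g 64.9
x_c [-1.   -0.01  0.  ]
y_c [-0.01  1.   -0.01]
```

Call:
step_arm([
  [[0, 0, 0], -3],
  [[0, 0, 0], -3],
  [[0, 0, 0], -3],
])

```text
time_s: 36.05
eef_pos: [0.4998, 0.2069, 0.0738]
ee_rot: [-0.152, 3.138, -0.008]
force: [-12.8, -10.9, 21.0]
gripper_width: 0.0612
grip_force: 64.9
```

```bash
python3 -c "
from rel import *
s,R=st()"
```

```text
t 36.05 p [0.4998 0.2069 0.0738] yaw -174.4 tilt 0.31 q6 -85.3 F [-12.8 -10.9  21. ] T [-1.51  1.88 -0.24] w 0.0612 g 64.9
```

Call:
step_arm([
  [[0, 0, 0], -3],
  [[0, 0, 0], -3],
  [[0, 0, 0], 0],
])

```text
time_s: 36.35
eef_pos: [0.4998, 0.2069, 0.0738]
ee_rot: [-0.316, 3.125, -0.009]
force: [-13.1, -9.8, 21.1]
gripper_width: 0.0612
grip_force: 64.9
```

```bash
python3 -c "
from rel import *
s,R=st()"
```

```text
t 36.35 p [0.4998 0.2069 0.0738] yaw -168.4 tilt 0.31 q6 -91.3 F [-13.1  -9.8  21.1] T [-1.47  1.97  0.24] w 0.0612 g 64.9
```

Call:
step_arm([
  [[0, 0, 0], -3],
  [[0, 0, 0], -3],
  [[0, 0, 0], 0],
])

```text
time_s: 36.65
eef_pos: [0.4998, 0.2069, 0.0738]
ee_rot: [0.479, -3.105, 0.009]
force: [-13.3, -9.9, 21.8]
gripper_width: 0.0611
grip_force: 64.9
```

```bash
python3 -c "
from rel import *
s,R=st()"
```

```text
t 36.65 p [0.4998 0.2069 0.0738] yaw -162.4 tilt 0.31 q6 -97.3 F [-13.3  -9.9  21.8] T [-1.36  2.    0.24] w 0.0611 g 64.9
```

Call:
step_arm([
  [[0, 0, 0], -3],
  [[0, 0, 0], -3],
])

```text
time_s: 36.85
eef_pos: [0.4998, 0.207, 0.0738]
ee_rot: [0.641, -3.075, 0.008]
force: [-13.0, -10.1, 20.1]
gripper_width: 0.0613
grip_force: 64.8
```

```bash
python3 -c "
from rel import *
s,R=st()"
```

```text
t 36.85 p [0.4998 0.207  0.0738] yaw -156.5 tilt 0.29 q6 -103.3 F [-13.  -10.1  20.1] T [-1.42  1.96 -0.21] w 0.0613 g 64.8
```

Call:
step_arm([
  [[0, 0, 0], -3],
  [[0, 0, 0], -3],
])

```text
time_s: 37.05
eef_pos: [0.4997, 0.207, 0.0738]
ee_rot: [0.794, -3.038, 0.006]
force: [-16.2, -12.8, 25.3]
gripper_width: 0.0613
grip_force: 65.0
```

```bash
python3 -c "
from rel import *
s,R=st()"
```

```text
t 37.05 p [0.4997 0.207  0.0738] yaw -150.7 tilt 0.24 q6 -109.1 F [-16.2 -12.8  25.3] T [-1.86  2.5  -3.07] w 0.0613 g 65.0
```

Tz jumped to −3 N m at about 389° of total turn, so that is the open stop. I ease off and check.

Call:
step_arm([
  [[0, 0, 0], 0.5],
  [[0, 0, 0], 0],
])

```text
time_s: 37.25
eef_pos: [0.4998, 0.2069, 0.0739]
ee_rot: [0.777, -3.043, 0.006]
force: [-13.5, -10.6, 23.0]
gripper_width: 0.0612
grip_force: 64.7
```

```bash
python3 - <<'E'
from rel import *
s,R=st()
for n,v in(('x_c',[.998,-.0667,0]),('y_c',[.0667,.998,0])): print(n,(R.T@np.array(v)).round(2))
im=optics.snapshot("scene"); old=cv2.imread("pics/mid.png")
k=5;u,v=proj(np.array([[.497,.21,.05]]),"scene")[0].astype(int)
new=cv2.resize(im[v-60:v+60,u-70:u+80,::-1],None,fx=k,fy=k,interpolation=cv2.INTER_CUBIC)
cv2.imwrite("pics/end1.png",new)
# shift of the body end next to the stop and of the far end, px of original
for nm,(x0,y0,w,h) in{"far end":(160,210,110,90),"stop end":(410,290,80,90)}.items():
    a,b=[cv2.cvtColor(i,cv2.COLOR_BGR2GRAY)[y0:y0+h,x0:x0+w].astype(np.float32) for i in(old,new)]
    print(nm,np.round(np.array(cv2.phaseCorrelate(a,b)[0])/k,2))
E
```

```text
t 37.25 p [0.4998 0.2069 0.0739] yaw -151.3 tilt 0.23 q6 -108.5 F [-13.5 -10.6  23. ] T [-1.44  2.16 -2.08] w 0.0612 g 64.7
x_c [-0.84 -0.54  0.  ]
y_c [-0.54  0.84 -0.  ]
far end [-1.94  0.27]
stop end [-0.09 -0.17]
```

Call:
step_arm([
  [[0, 0, 0], 1],
  [[0, 0, 0], 0.6],
  [[0, 0, 0], 0],
])

```text
time_s: 37.6
eef_pos: [0.5005, 0.2071, 0.074]
ee_rot: [-0.739, 3.053, -0.007]
force: [-10.5, -10.3, 21.3]
gripper_width: 0.0614
grip_force: 64.7
```

```bash
python3 -c "
from rel import *
s,R=st()"
```

```text
t 37.6 p [0.5005 0.2071 0.074 ] yaw -152.8 tilt 0.26 q6 -107.0 F [-10.5 -10.3  21.3] T [-1.07  1.88 -0.93] w 0.0614 g 64.7
```

Call:
step_arm([
  [[0, 0, 0], 0.8],
  [[0, 0, 0], 0.3],
  [[0, 0, 0], 0],
])

```text
time_s: 37.9
eef_pos: [0.501, 0.2072, 0.0741]
ee_rot: [-0.712, 3.058, -0.008]
force: [-9.0, -10.4, 18.8]
gripper_width: 0.0609
grip_force: 64.7
```

```bash
python3 -c "
from rel import *
s,R=st()"
```

```text
t 37.9 p [0.501  0.2072 0.0741] yaw -153.8 tilt 0.31 q6 -106.0 F [ -9.  -10.4  18.8] T [-0.91  1.65 -0.02] w 0.0609 g 64.7
```

Call:
step_arm([
  [[0.9, -0.3, -1], 0],
  [[0.5, -0.2, -1], 0],
  [[0, 0, 0], 0],
])

```text
time_s: 38.2
eef_pos: [0.4997, 0.2071, 0.0743]
ee_rot: [-0.711, 3.057, -0.006]
force: [-3.4, -4.3, 4.7]
gripper_width: 0.061
grip_force: 65.7
```

Call:
step_arm([
  [[0, 0, 0], 0],
  [[0, 0, 0], 0],
  [[0, 0, 0], 0],
  [[0, 0, 0], 0],
], fingers=1)

```text
time_s: 38.6
eef_pos: [0.5005, 0.2078, 0.0743]
ee_rot: [-0.709, 3.056, -0.004]
force: [0.3, 0.4, -0.1]
gripper_width: 0.0853
grip_force: 0.0
```

Call:
step_arm([
  [[0, 0, -10], 0],
  [[0, 0, -20], 0],
  [[0, 0, -25], 0],
  [[0, 0, -25], 0],
  [[0, 0, -40], 0],
  [[0, 0, -40], 0],
  [[0, 0, -20], 0],
  [[0, 0, 0], 0],
])

```text
time_s: 39.4
eef_pos: [0.5016, 0.2084, 0.2592]
ee_rot: [-0.708, 3.048, -0.005]
force: [0.5, 0.5, -0.3]
gripper_width: 0.0855
grip_force: 0.0
```

```bash
python3 - <<'E'
from rel import *
s,R=st()
im=optics.snapshot("scene"); k=5;u,v=proj(np.array([[.497,.21,.05]]),"scene")[0].astype(int)
a=cv2.resize(im[v-60:v+60,u-70:u+80,::-1],None,fx=k,fy=k,interpolation=cv2.INTER_CUBIC)
cv2.imwrite("pics/end2.png",a)
print(optics.mark_of("scene","wheel_centre")[:3])
E
```

```text
t 39.4 p [0.5016 0.2084 0.2592] yaw -153.9 tilt 0.73 q6 -106.0 F [ 0.5  0.5 -0.3] T [0.01 0.05 0.06] w 0.0855 g 0.0
[{'position': [0.6292, -0.3201, 0.0916], 'conf': 0.93}, {'position': [0.339, -0.2186, 0.0892], 'conf': 0.86}, {'position': [0.4803, -0.3689, 0.0971], 'conf': 0.84}]
```

View pics/end2.png

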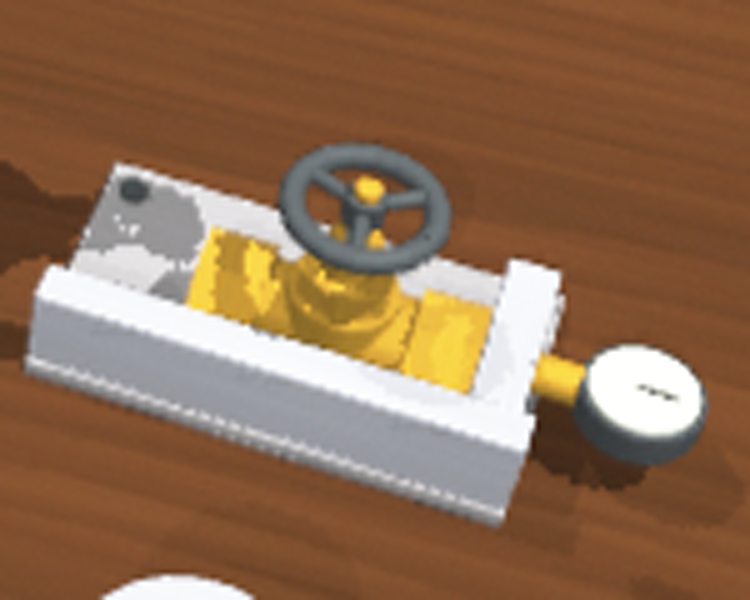

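Last picture: the valve is upright, its end meets the end stop at px (490,345), its side is along the rail, and the wheel is level at (365,208). I move the arm clear and check the fit numerically from the top.

Call:
step_arm([
  [[22, -44.5, 0], 0],
  [[22, -44.5, 0], 0],
  [[22, -44.5, 0], 0],
  [[22, -44.5, 0], 0],
  [[22, -44.5, 0], 0],
  [[0, 0, 0], 0],
])

```text
time_s: 40.1
eef_pos: [0.4976, -0.0455, 0.2528]
ee_rot: [-0.699, 3.062, -0.005]
force: [-0.5, 0.9, 0.8]
gripper_width: 0.0856
grip_force: 0.0
```

```bash
python3 - <<'E'
from rel import *
im=optics.snapshot("top"); cv2.imwrite("pics/top_end.png",im[:,:,::-1])
hsv=cv2.cvtColor(im,cv2.COLOR_RGB2HSV)
u,v=proj(np.array([[.5,.207,.03]]),"top")[0].astype(int);print(u,v)
H=hsv[v-22:v+22,u-42:u+40];b=((H[...,1]>150)&(H[...,0]>15)&(H[...,0]<32)&(H[...,2]>70))
for r in b[::1]: print("".join("#" if x else "." for x in r))
mt=near("top","valve",[.5,.207,.06]);p,f=fit(valve(),{"top":mt},[.499,.206,np.radians(86.5)],.008);print("valve",p,np.degrees(p[2]),f)
mc=near("top","cradle",[.482,.194,.02]);mc=np.maximum(mc,mt)
T=[box(-60,60,-95,95,0,8),box(40,55,-95,95,8,46)]
mc*=cv2.dilate(render(T,[.4815,.194,-.05],"top"),np.ones((9,9)))>0
vis=[x for x in valve()]
def comb(pc): return None
p,f=fit(CRADLE,{"top":mc},[.4815,.194,-.06]);print("cradle",p,np.degrees(p[2]),f)
c,s=np.cos(p[2]),np.sin(p[2]);print("home",p[0]+c*.016-s*.015,p[1]+s*.016+c*.015)
E
```

```text
189 300
..................................................................................
..................................................................................
..................................................................................
..................................................................................
..................................................................................
..................................................................................
..................................................................................
..................................................................................
..................................................................................
..................................................................................
.............##...................................................................
.............###..................................................................
............####........................###.......................................
............#
[... 2066 characters left out ...]
..............................................................................
..................................................................................
..................................................................................
..................................................................................
..................................................................................
..................................................................................
valve [0.49762458 0.20694099 1.51468587] 86.78510788914791 0.07462717153369663
cradle [ 0.48146682  0.19720036 -0.07475823] -4.283331088804658 0.3231033519734492
home 0.49854246069062413 0.21096344580950824
```

```bash
python3 - <<'E'
from rel import *
m=optics.camera_model("top");K=np.array(m["intrinsics"]);Rm=cv2.Rodrigues(np.array(m["rvec"]))[0];t=np.array(m["tvec"]).ravel()
C=-Rm.T@t
def world(uv,z):
    d=(Rm.T@np.linalg.inv(K)@np.c_[uv,np.ones(len(uv))].T).T
    return C+d*((z-C[2])/d[:,2])[:,None]
def edge(g,cols,r0,r1,sign):
    o=[]
    for c in cols:
        d=np.diff(g[r0:r1,c])*sign;i=int(d.argmax())
        if 0<i<len(d)-1:
            a,b,e=d[i-1:i+2];o.append((c,r0+i+.5+.5*(a-e)/(a-2*b+e+1e-9)))
    return np.array(o)
def line(W):
    W=W.copy()
    for _ in range(3):
        k=np.polyfit(W[:,1],W[:,0],1);r=W[:,0]-np.polyval(k,W[:,1]);W=W[abs(r)<max(2*np.std(r),3e-4)]
    return np.degrees(np.arctan(-k[0])),np.polyval(k,.207),len(W),np.std(r)*1e3
for f in("top0","top_end"):
    g=cv2.GaussianBlur(cv2.imread(f"pics/{f}.png",0),(3,3),0).astype(float)
    for nm,cols,r0,r1,sg,z in(("rail outer top (x_c=+60?)",range(160,245),268,290,1,.046),("rail inner top (x_c=40)",range(165,245),283,300,-1,.046),("plate edge (x_c=-60)",range(152,245),335,360,-1,.008)):
        print(f,nm,np.round(line(world(edge(g,cols,r0,r1,sg),z)),4))
# valve: sides of both ends, -x side of the brass in the end image
im=cv2.imread("pics/top_end.png").astype(float);y=im[:,:,0]  # blue is low on brass
y=cv2.GaussianBlur(y,(3,3),0)
A=edge(y,range(159,162),325,345,1);cols=list(range(158,165))+list(range(203,215))
for nm,r0,r1,sg,z in(("valve -x side",325,345,1,.032),("valve +x side",282,300,-1,.046)):
    E=edge(y,cols,r0,r1,sg);W=world(E,z);print(nm,np.round(E,1).tolist(),np.round(line(W),4))
E
```

```text
top0 rail outer top (x_c=+60?) [-4.0348  0.541  85.      0.2271]
top0 rail inner top (x_c=40) [-3.9064  0.5222 80.      0.2302]
top0 plate edge (x_c=-60) [-4.0615  0.422  91.      0.2756]
top_end rail outer top (x_c=+60?) [-4.037  0.541 84.     0.254]
top_end rail inner top (x_c=40) [-4.8511  0.5234 48.      0.7596]
top_end plate edge (x_c=-60) [-2.8673  0.4225 68.      1.775 ]
valve -x side [[158.0, 330.6], [159.0, 330.6], [160.0, 330.6], [161.0, 330.7], [162.0, 330.7], [163.0, 330.8], [164.0, 330.9], [203.0, 337.4], [204.0, 337.4], [213.0, 326.5], [214.0, 326.7]] [-1.8452  0.4471 11.      5.6529]
valve +x side [[158.0, 285.4], [159.0, 285.7], [160.0, 285.8], [161.0, 285.9], [162.0, 286.0], [163.0, 286.1], [164.0, 286.2], [203.0, 286.7], [204.0, 286.8], [205.0, 287.2], [206.0, 287.5], [207.0, 287.7], [208.0, 287.9], [209.0, 288.3], [210.0, 288.5], [211.0, 288.6], [212.0, 288.6], [213.0, 288.6], [214.0, 288.6]] [-4.1658  0.5219 15.      0.4123]
```

```bash
python3 - <<'E'
from rel import *
optics.snapshot("top");optics.snapshot("scene")
mt=near("top","valve",[.5,.207,.06]);q=[d["mask"] for d in optics.silhouettes("scene","valve")]
c=lambda p:np.abs(render(valve(),p,"top",.008)-mt).sum()/mt.sum()
for yaw in(84,85,85.5,86,86.5,87,88,89): 
    print(yaw,round(min(c([x,y,np.radians(yaw)]) for x in(.497,.4975,.498,.4985) for y in(.206,.2065,.207,.2075)),4))
for x in(.496,.497,.498,.499): print(x,round(min(c([x,y,np.radians(86.2)]) for y in(.206,.2065,.207,.2075)),4))
# end stop: y of its inner top edge from the first picture, along its mid-line
m=optics.camera_model("top");K=np.array(m["intrinsics"]);Rm=cv2.Rodrigues(np.array(m["rvec"]))[0];t=np.array(m["tvec"]).ravel();C=-Rm.T@t
g=cv2.imread("pics/top0.png",0).astype(float);W=[]
for r in range(296,322):
    d=-np.diff(g[r,150:168]);i=d.argmax();uv=np.array([150+i+.5,r,1]);w=Rm.T@np.linalg.inv(K)@uv;W.append(C+w*(.046-C[2])/w[2])
W=np.array(W);k=np.polyfit(W[:,0],W[:,1],1);y=np.median(W[:,1]-np.tan(np.radians(-4))*(W[:,0]-.498));print("stop face y at x=.498:",y,"-> home y",y-.055/np.cos(np.radians(4)),"slope deg",np.degrees(np.arctan(k[0])))
for q in("paint_tin","green_bottle","tee","nail_box"): print(q,[np.round(d["position"],3).tolist() for d in optics.mark_of("top",q)[:1]])
E
```

```text
84 0.0878
85 0.0772
85.5 0.0733
86 0.0712
86.5 0.0681
87 0.0683
88 0.0771
89 0.0819
0.496 0.0907
0.497 0.0726
0.498 0.0696
0.499 0.0924
stop face y at x=.498: 0.26098800735286354 -> home y 0.20585370295839905 slope deg -3.951540474686863
paint_tin [[0.718, 0.187, -0.001]]
green_bottle [[0.742, -0.218, -0.003]]
tee [[0.791, 0.044, -0.002]]
nail_box [[0.788, 0.038, -0.002]]
```

The fit puts the valve within a millimetre and under a degree of home. The tin, bottle and tee measure unmoved; the box was not picked out this time, but the arm went nowhere near it. I hand in.

```bash
python3 -c "
from workcell import job
print(job.job_done())"
```

```text
the job is handed in; nothing more can be done
None
```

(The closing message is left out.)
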